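Turn the trolley wheel until its valve is at the top

TASK

The wheel of a delivery trolley is mounted on a sloping axle stand on the packing table. Without gripping anything, gently push one spoke after another with the fingertips, not the tyre and not the valve stem, to rotate the wheel until its valve is straight above the hub, at twelve o'clock (the highest place of the sloping rim), ready for the pump. Leave the wheel at rest there, and do not disturb the jars and tools around it.

Things in the scene. Friction and masses are not known exactly. Their poses are not given: they have to be found in the camera images.
- stand: Grey axle stand, fixed, foot plate 240 x 345 x 12 mm. Origin on the table under the wheel's centre; z up, x level, downhill. The wheel's plane slopes 0.45 rad (26 deg) to the table: its front looks up and to the stand's +x, its highest place is on the -x side. Upright side plates at y = +-167 mm. Everything in front of or behind is measured from the wheel's mid-plane, square to it.
- strap (a point): Middle of the outer face of a fixed flat strap, 34 mm wide, 6 mm thick, that crosses level in front of the hub from 3 to 9 o'clock (along the stand's y). Outer face 25 mm in front of the mid-plane, axle nut 30 mm. The spokes are open from above in the upper and in the lower half; a finger among the spokes cannot pass the strap. Another strap lies 37 to 43 mm behind.
- hub (a point): Centre of the wheel (on the axle, in its mid-plane), 125 mm above the table; does not turn.
- noon (a point): Fixed point at twelve o'clock, 100 mm uphill from the hub and 6 mm in front of the mid-plane: where the valve's foot belongs.
- wheel (a joint): Angle of the wheel (rad): 0 or a whole turn (6.283) with the valve at twelve o'clock, growing counter-clockwise seen from the front. Starts between 2.0 and 4.28. No stops. Stiff balanced bearing (0.14 N m, 2 N at mid-spoke): it stays where it is left and hardly coasts. White wheel, 282 mm across the tyre; hub radius 27 mm, rim inside at 99 mm radius.
- spoke (a point): Middle of one of five straight spokes, 63 mm from the hub, on the mid-plane. Spokes are 16 mm wide, run from hub to rim and reach from 8 mm behind to 16 mm in front of the mid-plane. Centres at 0.628, 1.885, 3.142 (this one), 4.398 and 5.655 rad round from the valve. Open between and behind them.
- valve: Valve stem with black cap, 36 mm long and 12 mm thick; origin at its foot on the inside of the rim, 100 mm from the hub and 6 mm in front of the wheel's mid-plane; points to the hub, midway between two spokes. Not to be pushed.
- tyre: Black tyre, round section 32 mm, from 109 to 141 mm radius; origin at the wheel's centre, turns with the wheel. Not to be pushed.
- jar0_mid (a point): Middle of a full jar, 52 mm across, 85 mm high; bystander beside the stand.
- jar1_mid (a point): Middle of another such jar; bystander beside the stand.
- jar2_mid (a point): Middle of a narrower jar, 44 mm across, 95 mm high; bystander on the other side.
- wrench: Wrench, 160 mm long, lying beside the stand's foot; bystander.
- lid: Jar lid, 52 mm across, 16 mm high, lying on the table; bystander.
- gauge: Round tyre gauge, 48 mm across, 15 mm high, with a short nozzle, lying on the table; bystander.

How it is judged:
By the outcome, as a careful person would: the job done as asked, in the order asked, and still so for the second after the job is handed in, with the robot touching nothing.
It also fails if it takes over 54 s, if anything falls off the work surface, if the arm or the gripper's body presses on something with over 40 N, if the wrist force passes 120 N, or if a joint passes its speed limit or range.

ROBOT

A 6-joint arm with a two-finger parallel gripper is mounted at the origin on the work surface. World frame = base frame: x ahead of the robot, y to its left, z up, the work surface at z = 0. Lengths are in mm, angles in rad, forces in N, time in s.
With the tool pointing down it reaches from about 300 to 775 mm from the base axis. Payload 14.6 kg.
Tool frame: the origin (TCP) lies midway between the tips of the shut fingers; the grasp point (between the pads) lies 19 mm behind it (manip.hold_point_z is the distance from the TCP to the grasp point, in mm); z points along the fingers, y is the direction in which the jaws open and shut (so a half turn about z gives the same grasp; the last joint's range is limited). The gripper opens to 94 mm and grips with 3 to 60 N. Pads are 16 mm wide; open, the fingers measure 119 mm over their backs; the gripper's body (75 mm by 177 mm) begins 78 mm behind the grasp point.
Start: joints at [-1.373, 0.3, 1.521, -0, 1.321, -0.067], TCP at [143.937, -530.821, 205.446] pointing down, gripper open.
Joint ranges: [-3.03, 3.03], [-0.79, 2.21], [0.23, 2.52], [-1.04, 4.18], [0, 3.07], [-2.55, 2.55]. Speed limits (rad/s): [2.22, 2.22, 2.57, 3.14, 3.14, 3.14].

INTERFACE

Orientations are given as [roll, pitch, yaw] about the fixed x, y, z axes, in that order (R = Rz(yaw) Ry(pitch) Rx(roll)).
In Python, from cell import manip gives the robot as it stands.
- The arm moves only by the shell command python3 -m crank 'ROWS' [OPENING] [FORCE]. ROWS is JSON, a list of rows, each an object with "offset": the shift along the world's x, y, z in m, a list of three; "spin": the turn about the world's z in degrees. In form: [{"offset": [dx, dy, dz], "spin": spin}, ...]. A call has exactly 8 rows; each row is the pose to reach, as a shift and turn from the pose measured when the call began; what a row does not reach only later rows make up. A row lasts 1/12 s, in which the tool goes at most 41.7 mm and 7.16 degrees, less where a joint would pass 70% of its speed; a pose out of reach is approached as far as the arm can. A call with a gripper value outside its range is refused whole. OPENING is the opening, from 0 (shut) to 1 (fully open), set as the call begins (- or left out, the last holds). The fingers move at their own pace and stop on an object; FORCE is the grip in N (left out, the last holds). Time passes only in rows, so rows that repeat a pose let the fingers close, or fill a call up. It gives the time, the measured TCP pose, the force and the opening at its end, in the units of the state.
- manip.read_state(): the state, without advancing time (a new reading comes with each control period).
- manip.camera(name): name is "scene" or "top" or "wrist"; returns a dict with "pixels" (384x512x3 uint8, red, green, blue), "fx", "fy", "cx", "cy" (pixels), "extrinsics" (4x4, takes a point from world to camera coordinates); the wrist camera has in their place "hand_eye" (4x4, takes a point from camera to tool coordinates, whose origin is the TCP and whose axes are the flange's). Camera axes: x right, y down, z forward; pixel columns grow to the right and rows downward; lengths in mm; the calibration is good to about 2 mm. A picture is of the moment at which its call begins: read the wrist's pose just before it. There is no depth.
- manip.sign_off(): hands the job in, once; it reports no verdict.
Trained networks look in a picture, given as the dict that the camera call returned (one of the last four; its "shot" number tells which), for a name from the list of things; names that differ only in an ending like _2 or _b are one class to them, and where a whole thing is asked for, a point or a joint stands for the part that bears it (a point fixed in the world has none). Each returns a list of dicts, best first, with "conf" (0 to 1); they miss things now and then, are a little off and sometimes report something else, mostly with a low value. They report only what shows in the picture. A call takes as long as a camera call.
- manip.search_frame(picture, name): "location" ([x, y, z] in mm, in world coordinates, good to about 4 mm: the middle of the surface that is visible of it).
- manip.masks_of(picture, name): "mask" (384x512 bool, what is visible of it).
The state is a dict: "clock": time; "joints": joint angles; "qd": joint speeds; "effort": joint torques, N m; "eef_pos": TCP position; "eef_rot": TCP orientation; "wrist_force": force on the tool from outside, world axes, zero at the start; "moment": the same for the moment, N m; "finger_gap": finger opening in mm.
Only numpy, scipy, OpenCV 4.12 (cv2) and the standard library are available. Lean on these libraries where they do the work, as an engineer would, in place of code of your own. Each camera call takes 0.05 s, during which the arm holds its last target. There are 200 camera calls.

## Working session

There is one attempt and no reset: what is moved stays moved. The work goes in short steps, Python scripts to look and compute and a shell command to move; the robot and the scene stay as the last step left them, time stands still between calls to the robot, and variables do not carry over. Pictures are saved under pics/ and viewed, about 8 in all and at most 12, crops included, and the job is handed in when it is done.

```bash
mkdir -p pics; cat > h.py <<'E'
from cell import manip
import numpy as np, cv2
def save(p,n): cv2.imwrite('pics/'+n+'.png',cv2.cvtColor(p['pixels'],cv2.COLOR_RGB2BGR))
def proj(p,X):
    E=np.array(p['extrinsics']); c=E@np.r_[X,1]; return np.array([p['fx']*c[0]/c[2]+p['cx'],p['fy']*c[1]/c[2]+p['cy']])
E
python3 - <<'E'
from h import *
np.set_printoptions(precision=1,suppress=True)
s=manip.read_state();print(s['clock'],s['eef_pos'],s['eef_rot'],s['finger_gap'])
t=manip.camera('top');c=manip.camera('scene');save(t,'top');save(c,'scene')
cv2.imwrite('pics/both.png',cv2.cvtColor(np.vstack([t['pixels'],c['pixels']])[:, :],cv2.COLOR_RGB2BGR))
for n in ['stand','strap','hub','noon','spoke','valve','tyre','wheel','jar0_mid','jar1_mid','jar2_mid','wrench','lid','gauge']:
  for nm,p in(('t',t),('s',c)):
    print(n,nm,[(np.array(d['location']),round(d['conf'],2)) for d in manip.search_frame(p,n)[:3]])
E
```

```text
0.0 [ 143.9 -530.6  204.9] [-3.1 -0.   0.3] 94.10544814135699
stand t [(array([555.8,  70.8, 120.2]), 0.72)]
stand s [(array([605.2,  66.8,  96.8]), 0.84)]
strap t [(array([654.8, 282.7,  83.8]), 0.37)]
strap s [(array([610.3,  72.1,  91.8]), 0.58)]
hub t []
hub s [(array([604.3,  67.9,  90.9]), 0.71)]
noon t [(array([558. ,  70.9, 121.3]), 0.96)]
noon s [(array([606.4,  68.8,  93.3]), 0.6), (array([633.1,  63.8, 107.4]), 0.18)]
spoke t [(array([553. ,  78.6, 153.8]), 0.75), (array([555.6,  73.1, 118.9]), 0.61)]
spoke s [(array([608.3,  71. , 119.4]), 0.75), (array([ 539.2, -137.1,    6.9]), 0.44)]
valve t [(array([650.2,  78.1,  99. ]), 0.66), (array([561.3,  73.8, 120.7]), 0.42)]
valve s [(array([648. ,  74.5, 104.3]), 0.66)]
tyre t [(array([510.5,  84.2, 163.1]), 0.97)]
tyre s [(array([632. ,  63.1, 107.8]), 0.66)]
wheel t [(array([555.6,  82.4, 149.3]), 0.57)]
wheel s [(array([601.6,  73.2, 119.6]), 0.87), (array([605.6,  65.1,  96.7]), 0.21)]
jar0_mid t [(array([656.4, 284.5,  85.5]), 0.93), (array([512.3,  83.5, 163.8]), 0.42)]
jar0_mid s [(array([677.7, 276. ,  58.1]), 0.9)]
jar1_mid t [(array([565.8, 301.8,  82.7]), 0.77)]
jar1_mid s [(array([576.1, 299. ,  60.6]), 0.67)]
jar2_mid t []
jar2_mid s [(array([ 548.5, -215. ,   63.3]), 0.72), (array([647.4,  76. , 101.7]), 0.45), (array([607.1,  72.1,  92.4]), 0.38)]
wrench t [(array([ 530.3, -130.7,   12. ]), 0.93), (array([556.7,  81.7, 150.9]), 0.43)]
wrench s [(array([ 542.3, -137.6,    5.4]), 0.71)]
lid t [(array([722.4, 271.3,  16.4]), 0.53)]
lid s [(array([732.8, 270.7,  17.8]), 0.59)]
gauge t [(array([ 414.1, -167.8,   17.1]), 0.67)]
gauge s [(array([ 422.2, -175.2,    9.6]), 0.75)]
```

View pics/top.png

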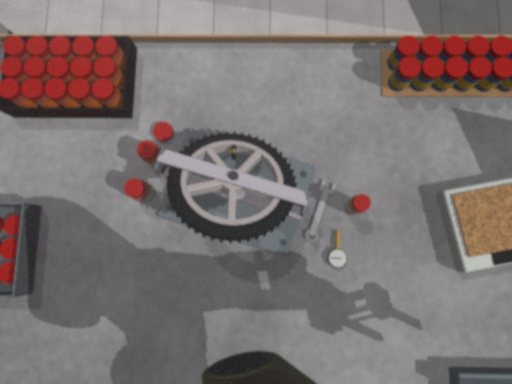

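View pics/scene.png

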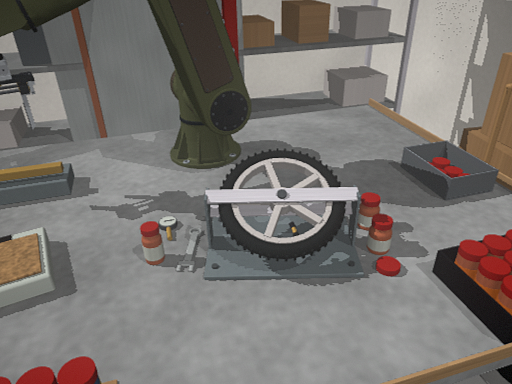

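```bash
python3 - <<'E'
from h import *
a=cv2.imread('pics/top.png')[120:250,140:330];b=cv2.imread('pics/scene.png')[140:285,190:380]
f=lambda i:cv2.resize(i,None,fx=4,fy=4,interpolation=cv2.INTER_CUBIC)
cv2.imwrite('pics/za.png',f(a));cv2.imwrite('pics/zb.png',f(b))
E
```

```text
(no output)
```

View pics/za.png

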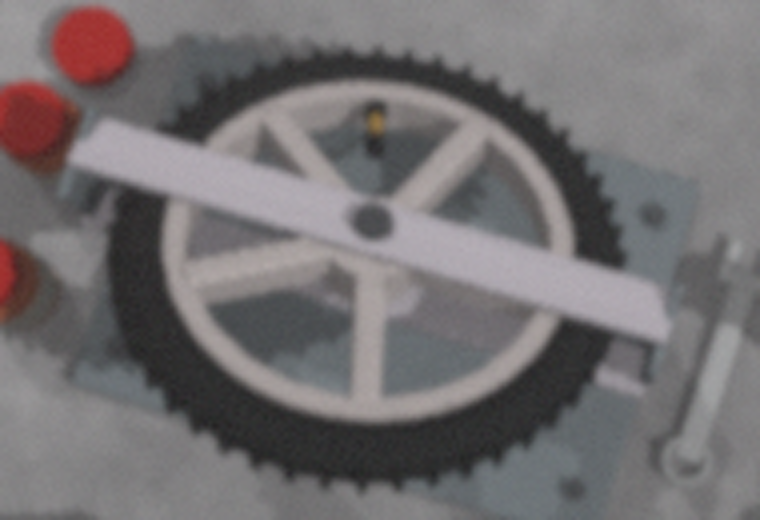

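View pics/zb.png

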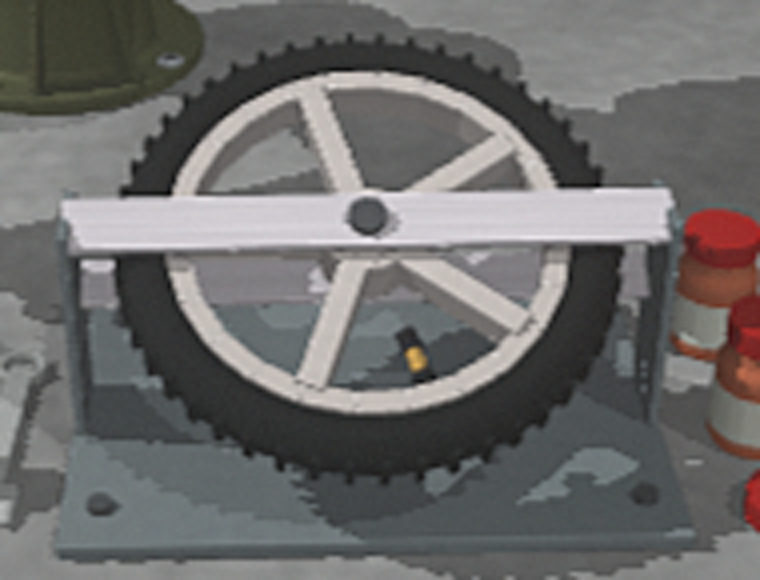

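```bash
cat >> h.py <<'E'
A=.45
def W(pose,v):  # stand frame -> world
    x,y,a=pose; c,s=np.cos(a),np.sin(a); return np.array([x+c*v[0]-s*v[1],y+s*v[0]+c*v[1],v[2]])
def wp(pose,th,r,f,ang):  # wheel polar point: angle ang from valve, front f
    u=np.array([-np.cos(A),0,np.sin(A)]);n=np.array([np.sin(A),0,np.cos(A)]);y=np.array([0,1.,0]);t=th+ang
    return W(pose,np.array([0,0,125])+r*(u*np.cos(t)-y*np.sin(t))+f*n)
E
python3 - <<'E'
from h import *
from scipy.optimize import least_squares
t=manip.camera('top');c=manip.camera('scene')
T=lambda a,b:(a/4+140-.4,b/4+120-.4); S=lambda a,b:(a/4+190-.4,b/4+140-.4)
def strap(p,l): return wp(p,0,l,25,np.pi/2)
def res(q):
    p=q[:3];th=q[3];H=q[4]
    o=[(t,wp(p,0,0,30,0),T(372,221)),(c,wp(p,0,0,30,0),S(368,216)),
    (t,strap(p,-H),T(85,145)),(t,strap(p,H),T(667,313)),(c,strap(p,H),S(66,225)),(c,strap(p,-H),S(673,214)),
    (t,wp(p,th,82,12,0),T(375,128)),(c,wp(p,th,82,12,0),S(412,350)),
    # spoke outer ends front-face
    (t,wp(p,th,97,16,.628),T(483,128)),(t,wp(p,th,97,16,-.628),T(273,120)),(t,wp(p,th,97,16,1.885+1.257),T(369,398)),
    (c,wp(p,th,97,16,np.pi),S(312,90)),(c,wp(p,th,97,16,.628),S(312,380))]
    return np.concatenate([proj(a,X)-np.array(k) for a,X,k in o])
for th0 in (2.8,3.3):
  r=least_squares(res,[600,75,-.27,th0,170],loss='soft_l1',x_scale=[10,10,.1,.1,10]);print(r.x,r.cost);
print(r.fun.reshape(-1,2).round(1))
np.save('pose.npy',r.x[:3]);p=r.x[:3];th=r.x[3]
print(manip.read_state()['joints'])
for k in range(5):print(k,wp(p,th,63,16,.628+1.2566*k).round(),((th+.628+1.2566*k)%6.283).round(2))
print('noon',wp(p,0,100,6,0),'hub',wp(p,0,0,0,0))
E
```

```text
[ 5.71210520e+02  7.65771154e+01 -2.75963904e-01  3.41458475e+00
  1.65263295e+02] 172.24216773995335
[ 5.71210521e+02  7.65771160e+01 -2.75963916e-01  3.41458464e+00
  1.65263295e+02] 172.24216773993615
[[  0.    0.5]
 [ -0.8  -0.5]
 [ -0.3  -0.1]
 [ -0.    0.3]
 [ -0.6   0.3]
 [ -2.1  -0.7]
 [  0.2  -0.4]
 [  0.3   1.5]
 [-51.7  -2. ]
 [ 50.3   3.3]
 [ -1.3  -1.2]
 [ -0.4   1.2]
 [ 50.  -15.3]]
[-1.37258514e+00  2.99887155e-01  1.52098815e+00 -3.15856231e-05
  1.32069411e+00 -6.66206382e-02]
0 [625. 113. 122.] 4.04
1 [562. 134. 155.] 5.3
2 [521.  73. 166.] 0.27
3 [558.  15. 141.] 1.53
4 [623.  39. 114.] 2.79
noon [487.08387862 100.40090197 173.89923603] hub [571.21052088  76.577116   125.        ]
```

```bash
python3 - <<'E'
from h import *
p=np.load('pose.npy');s=manip.read_state();print(s['eef_pos'],s['eef_rot'])
for t in (-.3,-.2,-.1,0,.2,.4,.6,.8,.9,1.0,1.1):print(t,wp(p,0,62,-2,t).round(1))
for t in (2.1,2.2,2.4,2.6,2.8,3.14):print(t,wp(p,0,75,-2,t).round(1))
E
python3 -m crank '[{"offset":[0,0,0.04],"spin":-5},{"offset":[0.02,0.03,0.08],"spin":-10},{"offset":[0.04,0.06,0.1],"spin":-15},{"offset":[0.06,0.096,0.1],"spin":-20},{"offset":[0.08,0.128,0.1],"spin":-25},{"offset":[0.1,0.16,0.1],"spin":-30},{"offset":[0.12,0.192,0.1],"spin":-33},{"offset":[0.14,0.224,0.1],"spin":-33}]' 0 10
```

```text
[ 143.93832521 -530.82749579  205.45764737] [3.14157151e+00 3.20821015e-05 2.64839641e-01]
-0.3 [524. 109. 149.]
-0.2 [521.1 103.6 149.6]
-0.1 [518.6  97.9 150. ]
0 [516.7  92.  150.2]
0.2 [514.4  79.9 149.6]
0.4 [514.3  67.6 148. ]
0.6 [516.5  55.7 145.5]
0.8 [520.8  44.6 142. ]
0.9 [523.8  39.5 140. ]
1.0 [527.1  34.8 137.8]
1.1 [531.   30.5 135.4]
2.1 [585.5   5.2 106.7]
2.2 [592.1   7.6 104. ]
2.4 [604.5  14.5  99.1]
2.6 [615.5  23.8  95.2]
2.8 [624.8  35.3  92.5]
3.14 [635.3  58.3  90.6]
clock: 2.27
eef_pos: [284.5, -305.0, 305.7]
eef_rot: [3.141, -0.001, -0.315]
wrist_force: [1.1, -0.8, 0.1]
finger_gap: 44.3
```

```bash
python3 -m crank '[{"offset":[0.02,0.034,0],"spin":2},{"offset":[0.04,0.068,0],"spin":2},{"offset":[0.06,0.102,0],"spin":2},{"offset":[0.08,0.136,0],"spin":2},{"offset":[0.1,0.17,0],"spin":2},{"offset":[0.12,0.204,0],"spin":2},{"offset":[0.14,0.238,0],"spin":2},{"offset":[0.155,0.264,0],"spin":2}]'; python3 -m crank '[{"offset":[0.017,0.03,0],"spin":0},{"offset":[0.034,0.06,0],"spin":0},{"offset":[0.051,0.09,0],"spin":0},{"offset":[0.068,0.12,-0.02],"spin":0},{"offset":[0.083,0.148,-0.04],"spin":0},{"offset":[0.084,0.15,-0.07],"spin":0},{"offset":[0.084,0.15,-0.08],"spin":0},{"offset":[0.084,0.15,-0.08],"spin":0}]'
python3 - <<'E'
from h import *
s=manip.read_state();print(s['eef_pos'],s['eef_rot'],s['wrist_force'])
w=manip.camera('wrist');save(w,'w1');print(np.array(w['hand_eye']).round(2))
c=manip.camera('scene');a=np.hstack([w['pixels'],c['pixels'][80:,150:420].repeat(1,0)[:304]] ) if 0 else np.hstack([w['pixels'],cv2.resize(c['pixels'][110:302,180:324],(288,384))])
cv2.imwrite('pics/w1.png',a[:,:,::-1])
E
```

```text
clock: 2.93
eef_pos: [440.3, -38.3, 305.8]
eef_rot: [3.142, -0.001, -0.279]
wrist_force: [-0.3, -0.7, 0.4]
finger_gap: 0.6
clock: 3.6
eef_pos: [523.2, 111.5, 223.5]
eef_rot: [3.139, 0.003, -0.278]
wrist_force: [0.2, -0.2, -0.4]
finger_gap: 0.5
[523.22889384 111.45255783 223.48758873] [ 3.1394523   0.00314695 -0.27849978] [ 0.23344332 -0.18110839 -0.39904404]
[[  -0.     -0.97   -0.26   76.02]
 [   1.     -0.     -0.      1.14]
 [   0.     -0.26    0.97 -179.7 ]
 [   0.      0.      0.      1.  ]]
```

View pics/w1.png

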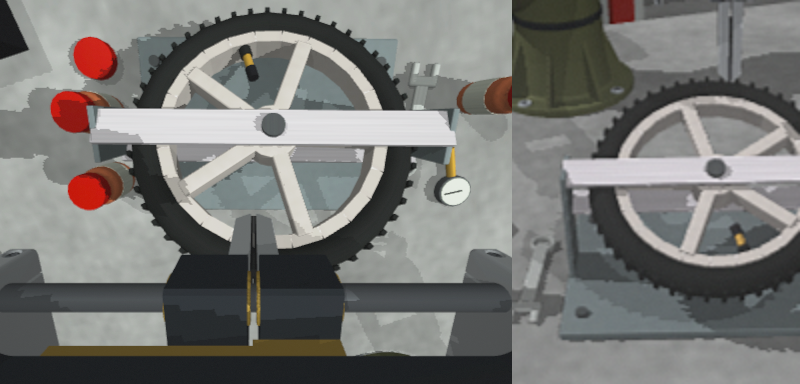

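```bash
cat >> h.py <<'E'
from scipy.spatial.transform import Rotation as Ro
def wcam():
    s=manip.read_state();w=manip.camera('wrist')
    T=np.eye(4);T[:3,:3]=Ro.from_euler('xyz',s['eef_rot']).as_matrix();T[:3,3]=s['eef_pos']
    w['extrinsics']=np.linalg.inv(T@np.array(w['hand_eye']));return w
E
python3 - <<'E'
from h import *
p=np.load('pose.npy');w=wcam();th=3.4146
for n,X,o in [('nut',wp(p,0,0,30,0),(273,125)),('L',wp(p,0,167,25,-np.pi/2),(91,124)),('R',wp(p,0,167,25,np.pi/2),(455,127)),('valve cap',wp(p,th,64,6,0),(253,79)),('foot',wp(p,th,98,6,0),(244,46)),('spoke0',wp(p,th,97,16,np.pi),(301,235)),('sp',wp(p,th,97,16,np.pi-1.257),(180,190))]: print(n,proj(w,X).round(1),o)
print(manip.read_state()['clock'])
E
```

```text
nut [273.8 126.8] (273, 125)
L [ 97.4 129.8] (91, 124)
R [449.9 128.2] (455, 127)
valve cap [254.8  81.8] (253, 79)
foot [246.2  54.4] (244, 46)
spoke0 [303.1 228.8] (301, 235)
sp [188.1 186.8] (180, 190)
3.75
```

```bash
python3 -m crank '[{"offset":[0.001,-0.002,-0.012],"spin":0},{"offset":[0.001,-0.002,-0.024],"spin":0},{"offset":[0.001,-0.002,-0.036],"spin":0},{"offset":[0.001,-0.002,-0.048],"spin":0},{"offset":[0.001,-0.002,-0.058],"spin":0},{"offset":[0.001,-0.002,-0.068],"spin":0},{"offset":[0.001,-0.002,-0.074],"spin":0},{"offset":[0.001,-0.002,-0.074],"spin":0}]'
```

```text
clock: 4.42
eef_pos: [525.4, 108.7, 152.7]
eef_rot: [-3.141, -0.002, -0.28]
wrist_force: [-1.0, 0.1, 0.3]
finger_gap: 0.5
```

```bash
python3 -m crank '[{"offset":[-0.004,-0.005,-0.003],"spin":0},{"offset":[-0.006,-0.011,-0.003],"spin":0},{"offset":[-0.008,-0.017,-0.003],"spin":0},{"offset":[-0.01,-0.023,-0.003],"spin":0},{"offset":[-0.011,-0.029,-0.003],"spin":0},{"offset":[-0.011,-0.035,-0.004],"spin":0},{"offset":[-0.011,-0.041,-0.005],"spin":0},{"offset":[-0.011,-0.041,-0.005],"spin":0}]'
python3 - <<'E'
from h import *
w=wcam();save(w,'w2')
E
```

```text
clock: 5.08
eef_pos: [514.3, 66.5, 147.6]
eef_rot: [3.141, -0.002, -0.281]
wrist_force: [0.6, 0.6, -0.2]
finger_gap: 0.5
```

View pics/w2.png

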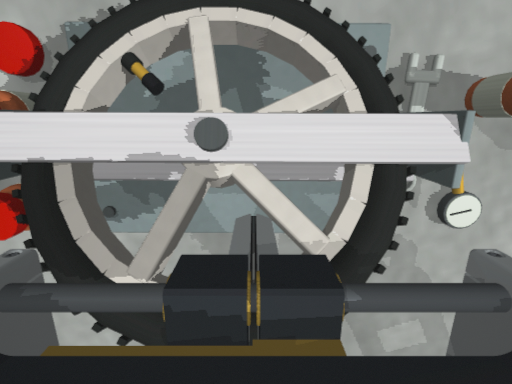

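```bash
python3 -m crank '[{"offset":[0.001,-0.005,-0.001],"spin":0},{"offset":[0.002,-0.011,-0.002],"spin":0},{"offset":[0.004,-0.017,-0.004],"spin":0},{"offset":[0.0065,-0.022,-0.006],"spin":0},{"offset":[0.0095,-0.027,-0.008],"spin":0},{"offset":[0.013,-0.032,-0.010],"spin":0},{"offset":[0.015,-0.034,-0.011],"spin":0},{"offset":[0.015,-0.034,-0.011],"spin":0}]'
cat >> h.py <<'E'
def valve(cams):
    """theta from network-found valve in given pictures: pick theta minimising distance of projected stem mid to mask centroid"""
    p=np.load('pose.npy');g=np.linspace(0,2*np.pi,1257)
    for w in cams:
        m=manip.masks_of(w,'valve')
        for d in m[:2]:
            ys,xs=np.nonzero(d['mask']);c=np.array([xs.mean(),ys.mean()])
            e=[np.linalg.norm(proj(w,wp(p,t,82,10,0))-c) for t in g];i=int(np.argmin(e))
            print('valve',round(d['conf'],2),c.round(1),len(xs),'theta',round(g[i],3),'err px',round(e[i],1))
E
python3 - <<'E'
from h import *
valve([wcam(),manip.camera('top'),manip.camera('scene')])
E
```

```text
clock: 5.8
eef_pos: [529.5, 32.2, 136.1]
eef_rot: [3.141, -0.001, -0.282]
wrist_force: [-1.3, 0.3, 0.0]
finger_gap: 0.6
valve 0.66 [ 47.9 147. ] 169 theta 4.452 err px 18.3
valve 0.59 [209.9 169.2] 3157 theta 4.382 err px 10.0
valve 0.49 [205.4 171.8] 1903 theta 4.602 err px 8.3
valve 0.55 [317.4 205. ] 73 theta 4.457 err px 0.5
```

```bash
python3 -m crank '[{"offset":[-0.003,0.003,0.002],"spin":0},{"offset":[-0.003,0.003,0.025],"spin":0},{"offset":[-0.003,0.003,0.05],"spin":0},{"offset":[-0.003,0.006,0.075],"spin":0},{"offset":[-0.003,0.035,0.077],"spin":0},{"offset":[0.000,0.066,0.077],"spin":0},{"offset":[0.002,0.086,0.077],"spin":0},{"offset":[0.002,0.086,0.077],"spin":0}]'
python3 - <<'E'
from h import *
w=wcam();save(w,'w3');valve([w])
E
```

```text
clock: 6.77
eef_pos: [531.0, 122.1, 214.0]
eef_rot: [-3.141, -0.002, -0.278]
wrist_force: [-0.0, -0.1, -0.2]
finger_gap: 0.5
```

View pics/w3.png

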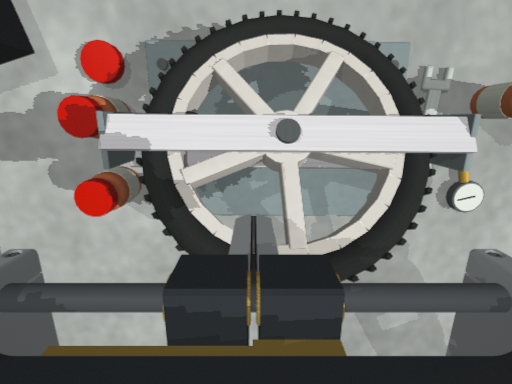

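```bash
python3 -m crank '[{"offset":[0.001,-0.003,-0.012],"spin":0},{"offset":[0.001,-0.003,-0.024],"spin":0},{"offset":[0.001,-0.003,-0.036],"spin":0},{"offset":[0.001,-0.003,-0.048],"spin":0},{"offset":[0.001,-0.003,-0.058],"spin":0},{"offset":[0.001,-0.003,-0.064],"spin":0},{"offset":[0.001,-0.003,-0.067],"spin":0},{"offset":[0.001,-0.003,-0.067],"spin":0}]'
```

```text
clock: 7.53
eef_pos: [531.9, 116.1, 146.4]
eef_rot: [3.141, -0.002, -0.28]
wrist_force: [-0.5, 0.1, 0.9]
finger_gap: 0.2
```

```bash
python3 -m crank '[{"offset":[-0.005,-0.003,0.002],"spin":0},{"offset":[-0.008,-0.007,0.003],"spin":0},{"offset":[-0.011,-0.0125,0.003],"spin":0},{"offset":[-0.013,-0.018,0.0035],"spin":0},{"offset":[-0.015,-0.024,0.0035],"spin":0},{"offset":[-0.017,-0.03,0.0035],"spin":0},{"offset":[-0.0175,-0.036,0.003],"spin":0},{"offset":[-0.0177,-0.042,0.0025],"spin":0}]'
```

```text
clock: 8.2
eef_pos: [514.1, 73.5, 149.0]
eef_rot: [3.141, -0.002, -0.28]
wrist_force: [1.1, 3.2, -0.6]
finger_gap: 0.4
```

```bash
python3 -m crank '[{"offset":[0.000,-0.006,-0.001],"spin":0},{"offset":[0.001,-0.012,-0.002],"spin":0},{"offset":[0.0024,-0.018,-0.0035],"spin":0},{"offset":[0.0045,-0.0235,-0.005],"spin":0},{"offset":[0.0067,-0.029,-0.007],"spin":0},{"offset":[0.0097,-0.034,-0.009],"spin":0},{"offset":[0.013,-0.039,-0.011],"spin":0},{"offset":[0.015,-0.041,-0.0125],"spin":0}]'
python3 -m crank '[{"offset":[-0.003,0.003,0.002],"spin":0},{"offset":[-0.003,0.003,0.025],"spin":0},{"offset":[-0.003,0.003,0.05],"spin":0},{"offset":[-0.003,0.006,0.075],"spin":0},{"offset":[-0.003,0.02,0.09],"spin":0},{"offset":[-0.003,0.02,0.09],"spin":0},{"offset":[-0.003,0.02,0.09],"spin":0},{"offset":[-0.003,0.02,0.09],"spin":0}]'
python3 - <<'E'
from h import *
w=wcam();save(w,'w4');valve([w,manip.camera('top'),manip.camera('scene')])
E
```

```text
clock: 8.87
eef_pos: [529.4, 31.6, 136.1]
eef_rot: [3.14, -0.001, -0.28]
wrist_force: [-2.0, 1.9, 2.7]
finger_gap: 0.2
clock: 9.53
eef_pos: [525.9, 51.3, 224.9]
eef_rot: [3.14, 0.0, -0.28]
wrist_force: [0.7, 0.1, 0.0]
finger_gap: 0.6
valve 0.66 [168.3 223.5] 447 theta 5.723 err px 1.3
valve 0.24 [148.1 151.2] 427 theta 4.752 err px 52.3
```

View pics/w4.png

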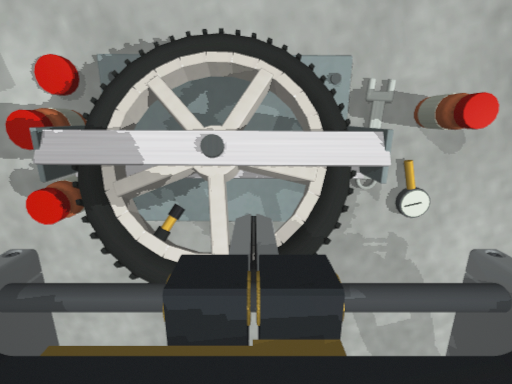

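```bash
python3 - <<'E'
from h import *
p=np.load('pose.npy');e=np.array(manip.read_state()['eef_pos'])
for t in (2.2,2.25,2.3,2.4,2.5,2.6,2.7,2.75,2.8,2.85,2.9):print(t,wp(p,0,78,4,t).round(1),(wp(p,0,78,4,t)-wp(p,0,78,4,2.2)).round(1))
print(wp(p,0,78,4,2.2)-e)
E
python3 -m crank '[{"offset":[0.01,-0.006,0],"spin":0},{"offset":[0.03,-0.018,0],"spin":0},{"offset":[0.05,-0.03,0],"spin":0},{"offset":[0.06,-0.036,0],"spin":0},{"offset":[0.068,-0.042,0],"spin":0},{"offset":[0.07,-0.044,0],"spin":0},{"offset":[0.07,-0.044,0],"spin":0},{"offset":[0.07,-0.044,0],"spin":0}]'
```

```text
2.2 [595.5   4.2 108.6] [0. 0. 0.]
2.25 [598.8   5.7 107.3] [ 3.3  1.5 -1.3]
2.3 [602.1   7.4 106. ] [ 6.6  3.2 -2.6]
2.4 [608.4  11.3 103.6] [12.9  7.1 -5.1]
2.5 [614.3  15.9 101.4] [18.8 11.7 -7.2]
2.6 [619.8  21.   99.5] [24.4 16.9 -9.1]
2.7 [624.9  26.7  97.9] [ 29.4  22.6 -10.7]
2.75 [627.2  29.8  97.2] [ 31.8  25.6 -11.4]
2.8 [629.4  32.9  96.6] [ 34.   28.8 -12. ]
2.85 [631.5  36.2  96.1] [ 36.   32.  -12.5]
2.9 [633.4  39.6  95.7] [ 37.9  35.4 -13. ]
[  69.2135931   -47.1762921  -116.92076358]
clock: 10.5
eef_pos: [595.8, 7.5, 225.5]
eef_rot: [3.14, -0.0, -0.281]
wrist_force: [-0.0, 0.1, 0.1]
finger_gap: 0.2
```

```bash
python3 -m crank '[{"offset":[0,-0.003,-0.01],"spin":0},{"offset":[0,-0.003,-0.02],"spin":0},{"offset":[0,-0.003,-0.03],"spin":0},{"offset":[0,-0.003,-0.04],"spin":0},{"offset":[0,-0.003,-0.05],"spin":0},{"offset":[0,-0.003,-0.05],"spin":0},{"offset":[0,-0.003,-0.05],"spin":0},{"offset":[0,-0.003,-0.05],"spin":0}]'
python3 - <<'E'
from h import *
c=manip.camera('scene');w=wcam()
cv2.imwrite('pics/w5.png',np.hstack([w['pixels'],cv2.resize(c['pixels'][120:312,200:344],(288,384))])[:,:,::-1])
E
```

```text
clock: 11.17
eef_pos: [596.1, 4.6, 175.9]
eef_rot: [3.14, -0.001, -0.281]
wrist_force: [1.1, 0.3, 0.9]
finger_gap: 0.2
```

View pics/w5.png

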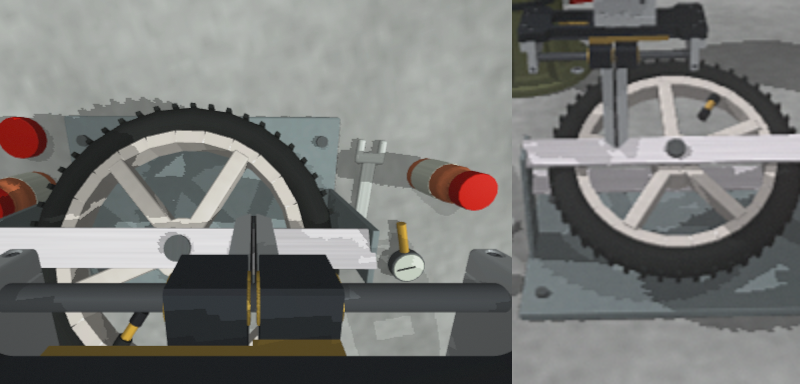

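```bash
python3 -m crank '[{"offset":[0.001,0,-0.007],"spin":0},{"offset":[0.001,0,-0.014],"spin":0},{"offset":[0.001,0,-0.021],"spin":0},{"offset":[0.001,0,-0.028],"spin":0},{"offset":[0.001,0,-0.034],"spin":0},{"offset":[0.001,0,-0.04],"spin":0},{"offset":[0.001,0,-0.044],"spin":0},{"offset":[0.001,0,-0.044],"spin":0}]' && python3 -m crank '[{"offset":[0,0,-0.004],"spin":0},{"offset":[0,0,-0.008],"spin":0},{"offset":[0,0,-0.012],"spin":0},{"offset":[0,0,-0.016],"spin":0},{"offset":[0,0,-0.02],"spin":0},{"offset":[0,0,-0.023],"spin":0},{"offset":[0,0,-0.023],"spin":0},{"offset":[0,0,-0.023],"spin":0}]'
python3 - <<'E'
from h import *
valve([wcam(),manip.camera('scene'),manip.camera('top')])
E
```

```text
clock: 11.93
eef_pos: [596.8, 4.6, 131.0]
eef_rot: [3.14, 0.0, -0.281]
wrist_force: [-0.0, -1.6, -0.1]
finger_gap: 0.6
clock: 12.6
eef_pos: [596.7, 4.6, 107.9]
eef_rot: [3.14, 0.0, -0.281]
wrist_force: [-0.4, 0.1, -0.3]
finger_gap: 0.2
valve 0.5 [297.7 172.6] 54 theta 5.713 err px 0.2
valve 0.4 [367.3 209.4] 578 theta 4.507 err px 50.5
```

```bash
python3 -m crank '[{"offset":[0.003,0.001,-0.001],"spin":0},{"offset":[0.005,0.003,-0.002],"spin":0},{"offset":[0.0085,0.005,-0.0033],"spin":0},{"offset":[0.012,0.007,-0.0045],"spin":0},{"offset":[0.015,0.009,-0.0055],"spin":0},{"offset":[0.018,0.0115,-0.0065],"spin":0},{"offset":[0.023,0.0165,-0.0085],"spin":0},{"offset":[0.023,0.0165,-0.0085],"spin":0}]'
python3 - <<'E'
from h import *
valve([manip.camera('scene')])
E
```

```text
clock: 13.57
eef_pos: [620.5, 22.0, 99.2]
eef_rot: [3.14, -0.0, -0.28]
wrist_force: [0.4, -0.1, 0.2]
finger_gap: 0.3
valve 0.43 [379.  234.3] 829 theta 4.302 err px 68.0
```

```bash
python3 -m crank '[{"offset":[0.001,0.001,0],"spin":0},{"offset":[0.002,0.002,-0.0005],"spin":0},{"offset":[0.003,0.003,-0.001],"spin":0},{"offset":[0.004,0.0045,-0.0015],"spin":0},{"offset":[0.005,0.006,-0.002],"spin":0},{"offset":[0.005,0.006,-0.002],"spin":0},{"offset":[0.005,0.006,-0.002],"spin":0},{"offset":[0.005,0.006,-0.002],"spin":0}]'
python3 - <<'E'
from h import *
p=np.load('pose.npy');c=manip.camera('scene');valve([c])
for t in (5.9,6.0,6.1,6.2,6.283):print(t,[((proj(c,wp(p,t,r,f,a))-[230,140])*6).round() for r,f,a in((64,12,0),(98,12,0),(97,16,np.pi),(63,16,np.pi))])
cv2.imwrite('pics/w6.png',cv2.resize(c['pixels'][140:240,230:350],None,fx=6,fy=6,interpolation=cv2.INTER_CUBIC)[:,:,::-1])
E
```

```text
clock: 14.33
eef_pos: [625.0, 27.5, 97.3]
eef_rot: [3.14, 0.0, -0.28]
wrist_force: [0.5, -0.0, -0.2]
finger_gap: 0.4
5.9 [array([357., 213.]), array([384., 147.]), array([213., 558.]), array([246., 479.])]
6.0 [array([341., 209.]), array([360., 141.]), array([240., 566.]), array([263., 483.])]
6.1 [array([324., 207.]), array([335., 137.]), array([267., 571.]), array([280., 486.])]
6.2 [array([308., 205.]), array([310., 135.]), array([295., 573.]), array([298., 488.])]
6.283 [array([294., 205.]), array([290., 135.]), array([318., 574.]), array([313., 488.])]
```

View pics/w6.png

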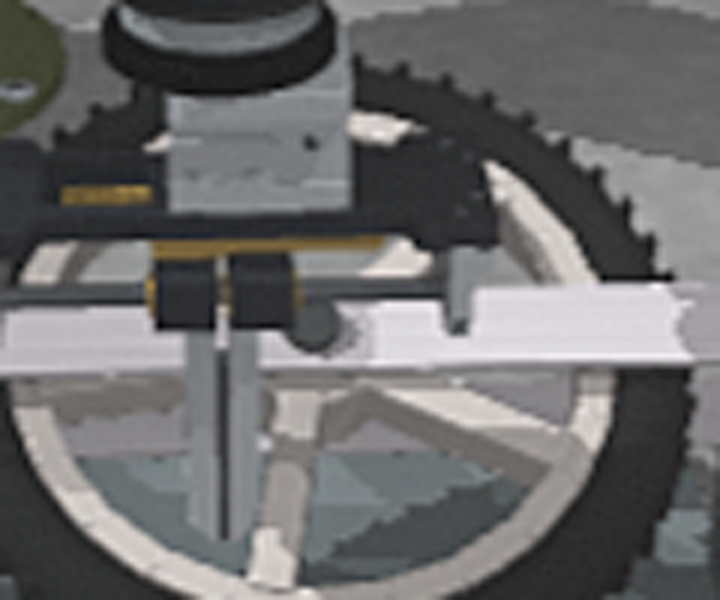

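```bash
python3 -m crank '[{"offset":[0.001,0.001,0],"spin":0},{"offset":[0.002,0.002,0],"spin":0},{"offset":[0.003,0.0035,-0.0005],"spin":0},{"offset":[0.004,0.005,-0.001],"spin":0},{"offset":[0.005,0.006,-0.001],"spin":0},{"offset":[0.0055,0.007,-0.001],"spin":0},{"offset":[0.0055,0.007,-0.001],"spin":0},{"offset":[0.0055,0.007,-0.001],"spin":0}]'
python3 -m crank '[{"offset":[-0.002,-0.005,0],"spin":0},{"offset":[-0.004,-0.01,0.005],"spin":0},{"offset":[-0.004,-0.01,0.025],"spin":0},{"offset":[-0.004,-0.01,0.05],"spin":0},{"offset":[-0.004,-0.01,0.08],"spin":0},{"offset":[-0.004,-0.01,0.11],"spin":0},{"offset":[-0.004,-0.01,0.12],"spin":0},{"offset":[-0.004,-0.01,0.12],"spin":0}]'
python3 -m crank '[{"offset":[-0.02,0,0.01],"spin":0},{"offset":[-0.05,0,0.02],"spin":0},{"offset":[-0.09,0,0.03],"spin":0},{"offset":[-0.13,0,0.04],"spin":0},{"offset":[-0.16,0,0.05],"spin":0},{"offset":[-0.17,0,0.05],"spin":0},{"offset":[-0.17,0,0.05],"spin":0},{"offset":[-0.17,0,0.05],"spin":0}]'
python3 - <<'E'
from h import *
p=np.load('pose.npy');w=wcam();t=manip.camera('top');c=manip.camera('scene');valve([w,t,c])
for a in (6.15,6.283):print(a,[[proj(q,wp(p,a,r,f,b)).round(1).tolist() for r,f,b in((64,12,0),(98,12,0),(97,16,np.pi),(97,16,.628),(97,16,-.628))] for q in (w,t,c)])
print([proj(w,wp(p,0,r,f,b)).round(1) for r,f,b in ((0,30,0),(167,25,1.571),(167,25,-1.571))])
cv2.imwrite('pics/w7.png',np.hstack([w['pixels'],cv2.resize(c['pixels'][140:268,220:316],(288,384))])[:,:,::-1])
E
```

```text
clock: 15.1
eef_pos: [630.6, 34.6, 96.3]
eef_rot: [3.14, -0.0, -0.28]
wrist_force: [-0.2, 0.6, -0.3]
finger_gap: 0.9
clock: 15.77
eef_pos: [627.4, 24.2, 219.5]
eef_rot: [-3.141, -0.005, -0.28]
wrist_force: [0.6, -0.6, 0.6]
finger_gap: 0.3
clock: 16.43
eef_pos: [457.7, 24.0, 268.6]
eef_rot: [3.142, -0.005, -0.28]
wrist_force: [-0.0, -0.9, -0.1]
finger_gap: 0.5
valve 0.63 [169.4 165.5] 365 theta 6.208 err px 1.9
valve 0.17 [336.6 252.2] 447 theta 1.296 err px 90.1
valve 0.38 [281.3 170.4] 21 theta 6.203 err px 2.0
6.15 [[[167.4, 150.2], [161.2, 181.2], [192.5, 17.9], [217.8, 168.9], [109.9, 155.4]], [[219.1, 202.3], [211.7, 214.9], [250.2, 148.8], [241.0, 217.4], [191.5, 196.0]], [[282.7, 174.3], [283.8, 162.7], [276.8, 235.4], [258.8, 166.2], [307.8, 170.3]]]
6.283 [[[175.4, 150.7], [173.7, 181.9], [181.5, 17.3], [228.5, 162.5], [118.7, 163.0]], [[222.9, 203.7], [217.6, 217.1], [245.0, 147.1], [247.1, 216.2], [194.5, 200.6]], [[279.0, 174.2], [278.3, 162.5], [283.0, 235.6], [254.2, 168.7], [303.2, 167.5]]]
[array([173.5,  86.3]), array([332.5,  88.1]), array([17.7, 89.8])]
```

View pics/w7.png

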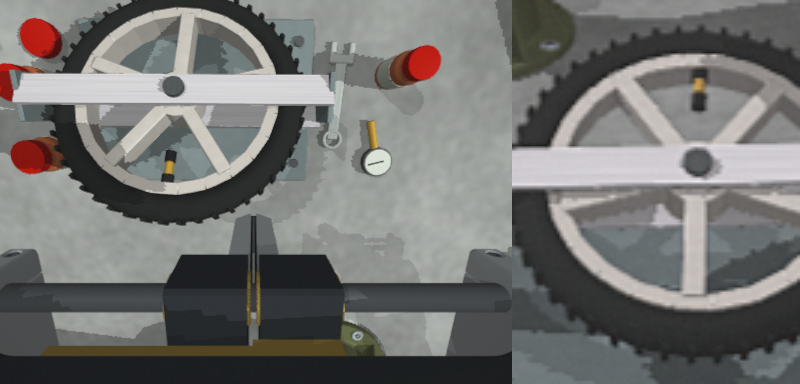

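```bash
python3 -m crank '[{"offset":[0.02,0,0],"spin":0},{"offset":[0.05,0,0],"spin":0},{"offset":[0.09,0,0],"spin":0},{"offset":[0.13,0,-0.01],"spin":0},{"offset":[0.16,0,-0.03],"spin":0},{"offset":[0.169,0,-0.05],"spin":0},{"offset":[0.169,0,-0.06],"spin":0},{"offset":[0.169,0,-0.06],"spin":0}]'
python3 -m crank '[{"offset":[0,0,-0.02],"spin":0},{"offset":[0,0,-0.04],"spin":0},{"offset":[0,0,-0.06],"spin":0},{"offset":[0,0,-0.075],"spin":0},{"offset":[0,0,-0.09],"spin":0},{"offset":[0,0,-0.1],"spin":0},{"offset":[0,0,-0.107],"spin":0},{"offset":[0,0,-0.111],"spin":0}]'
```

```text
clock: 17.4
eef_pos: [625.9, 24.1, 205.4]
eef_rot: [3.14, 0.001, -0.28]
wrist_force: [-0.7, 0.7, 0.5]
finger_gap: 0.3
clock: 18.07
eef_pos: [625.8, 24.2, 94.7]
eef_rot: [3.14, 0.001, -0.28]
wrist_force: [-0.4, 0.7, -0.2]
finger_gap: 0.7
```

Target (633.4, 39.6, 95.5): offset (+7.6, +15.4, +1).

```bash
python3 -m crank '[{"offset":[0.003,0.005,0.001],"spin":0},{"offset":[0.005,0.009,0.001],"spin":0},{"offset":[0.006,0.0115,0.001],"spin":0},{"offset":[0.0065,0.013,0.001],"spin":0},{"offset":[0.007,0.014,0.001],"spin":0},{"offset":[0.0075,0.0153,0.001],"spin":0},{"offset":[0.0075,0.0153,0.001],"spin":0},{"offset":[0.0075,0.0153,0.001],"spin":0}]'
python3 -m crank '[{"offset":[-0.002,-0.005,0],"spin":0},{"offset":[-0.004,-0.01,0.005],"spin":0},{"offset":[-0.004,-0.01,0.025],"spin":0},{"offset":[-0.004,-0.01,0.05],"spin":0},{"offset":[-0.004,-0.01,0.08],"spin":0},{"offset":[-0.004,-0.01,0.11],"spin":0},{"offset":[-0.004,-0.01,0.12],"spin":0},{"offset":[-0.004,-0.01,0.12],"spin":0}]'
python3 -m crank '[{"offset":[-0.02,0,0.01],"spin":0},{"offset":[-0.05,0,0.02],"spin":0},{"offset":[-0.09,0,0.03],"spin":0},{"offset":[-0.13,0,0.04],"spin":0},{"offset":[-0.16,0,0.05],"spin":0},{"offset":[-0.17,0,0.05],"spin":0},{"offset":[-0.17,0,0.05],"spin":0},{"offset":[-0.17,0,0.05],"spin":0}]'
python3 - <<'E'
from h import *
p=np.load('pose.npy');w=wcam();c=manip.camera('scene');valve([w,c])
for a in (6.2,6.283):print(a,[[proj(q,wp(p,a,r,f,b)).round(1).tolist() for r,f,b in((64,12,0),(98,12,0),(97,16,np.pi),(97,16,.628),(97,16,-.628))] for q in (w,c)])
f=lambda i:cv2.resize(i,(400,600),interpolation=cv2.INTER_CUBIC)
cv2.imwrite('pics/w8.png',np.hstack([f(w['pixels'][0:210,100:240]),f(c['pixels'][148:250,246:314])])[:,:,::-1])
E
```

```text
clock: 18.73
eef_pos: [633.2, 39.6, 95.6]
eef_rot: [3.14, 0.001, -0.28]
wrist_force: [0.6, -0.2, -0.7]
finger_gap: 0.7
clock: 19.4
eef_pos: [630.0, 29.2, 218.8]
eef_rot: [-3.141, -0.004, -0.28]
wrist_force: [-1.1, 0.4, -0.7]
finger_gap: 0.1
clock: 20.07
eef_pos: [460.3, 29.1, 267.8]
eef_rot: [3.142, -0.003, -0.281]
wrist_force: [-0.3, -0.1, -0.4]
finger_gap: 0.2
valve 0.75 [179.9 167.1] 339 theta 6.278 err px 1.5
valve 0.63 [278.7 168.6] 79 theta 6.278 err px 0.2
6.2 [[[175.4, 151.4], [171.1, 182.7], [192.9, 17.9], [227.2, 167.7], [118.1, 159.4]], [[281.3, 174.2], [281.7, 162.5], [279.2, 235.6], [257.1, 167.1], [306.1, 169.2]]]
6.283 [[[180.4, 151.6], [178.9, 183.0], [186.0, 17.7], [233.8, 163.5], [123.7, 164.0]], [[279.0, 174.2], [278.3, 162.5], [283.0, 235.6], [254.2, 168.7], [303.2, 167.5]]]
```

View pics/w8.png

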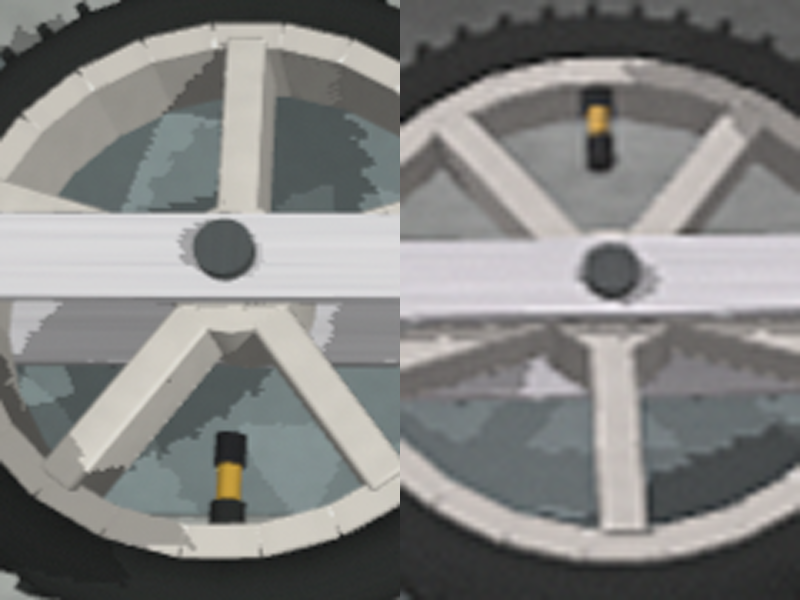

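```bash
python3 -c "
from h import *
s=manip.read_state();print(s['qd'],s['clock']);print(manip.sign_off())"
```

```text
[ 0.00134526 -0.00678897  0.00294154  0.00118944  0.00204322 -0.00048062] 20.2667
the job is handed in; nothing more can be done
None
```

The valve now sits at twelve o'clock and the wheel is at rest. I handed the job in at 20.3 s of the 54 s allowed.

**What I did:** I kept the fingers shut and pushed only on spokes. Two spokes got one sweep each through the upper half. A third spoke was then nudged in the lower half, and nudged again after a check showed the wheel 0.08 rad short. In total the wheel turned from about 3.41 to about 6.28 rad.

**Last checks:**
- **Wheel angle:** The wrist and scene cameras both gave 6.278 rad against a target of 6.283. The zoomed picture agreed, with the valve straight uphill of the axle nut.
- **Forces:** The wrist force, read at the end of each move, never exceeded about 4 N.
- **Robot:** At hand-in it was clear of the wheel and practically still.

**What disagreed or went unchecked:**
- **Valve detections:** Several were spurious when the strap or gripper hid the valve. I threw those out because they fitted the wheel model badly.
- **Model scale:** In the close view the wheel looked about 3% larger than my model predicted. This made no difference to the angle.
- **Jars and tools:** I did not re-measure them at the end. Those in the later pictures looked undisturbed, but the lid did not show in them.

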